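# Open the combination tool safe and get out the laser level

### The arm

A 6-joint arm with a two-finger parallel gripper is mounted at the origin on the work surface. World frame = base frame: x ahead of the robot, y to its left, z up, the work surface at z = 0. Lengths are in m, angles in rad, forces in N, time in s.
With the tool pointing down it reaches from about 0.375 to 0.9 m from the base axis. Payload 3.1 kg.
Tool frame: the origin (TCP) lies at the very end of the fingers, on their centre line; the grasp point (between the pads) lies 19 mm behind it; z points along the fingers, y is the line along which they close (so a half turn about z gives the same grasp; the last joint's range is limited). The gripper opens to 87 mm and grips with 3 to 60 N. Pads are 19 mm wide; open, the fingers measure 117 mm over their backs; the gripper's body (75 mm by 190 mm) begins 51 mm behind the grasp point.
Start: joints at [-1.389, 0.527, 1.433, -0, 1.181, -0.178], TCP at [0.221, -0.585, 0.184] pointing down, gripper open.
Joint ranges: [-3.08, 3.08], [-0.75, 2.2], [0.22, 2.44], [-1.43, 4.57], [0, 2.65], [-2.85, 2.85]. Speed limits (rad/s): [2.79, 2.79, 3.14, 3.14, 3.14, 3.14].

### API

Orientations are given as a unit quaternion [x, y, z, w].
In Python, from rig import ctrl gives the robot as it stands.
- The arm moves only by the tool send_rows, never from a script. Its argument "series" is a list of rows, each an object with "offset": the shift along the tool's x, y, z in m, a list of three; "twist": the turn about the tool's z in rad. In form: [{"offset": [dx, dy, dz], "twist": twist}, ...]. A call has 1 to 10 rows; each row shifts and turns the commanded pose from where the row before left it, along the tool's axes as they then stand; what a row does not reach is not made up. A row lasts 1/10 s, in which the tool goes at most 50 mm and 8.59 degrees, less where a joint would pass 70% of its speed; a pose out of reach is approached as far as the arm can. A call with a gripper value outside its range is refused whole. "claw" is the closure in counts, from 0 (fully open) to 255 (shut), set as the call begins (left out, the last holds). The fingers move at their own pace and stop on an object; "grip_force" is the grip in N (left out, the last holds). Time passes only in rows, so rows that do not move let the fingers close. It gives the time, the measured TCP pose, the force, the opening and the grip force at its end, in the units of the state.
- ctrl.sense(): the state, without advancing time (a new reading comes with each control period).
- ctrl.read_camera(name): name is "scene" or "top" or "wrist"; returns (picture, depth): 480x640x3 uint8, red, green, blue; 480x640 float32, m along the optical axis (not along the pixel's ray), 0 where there is no reading.
- ctrl.camera_info(name): a dict with "mtx" (3x3 intrinsics, pixels), "cam_to_world" (4x4, takes a point from camera to world coordinates); the wrist camera has in their place "tool_from_camera" (4x4, takes a point from camera to tool coordinates, whose origin is the TCP and whose axes are the flange's). Camera axes: x right, y down, z forward; pixel columns grow to the right and rows downward; lengths in m; the calibration is good to about 2 mm. A picture is of the moment at which its call begins: read the wrist's pose just before it. camera_info takes no time and is no camera call.
- ctrl.sign_off(): hands the job in; it is judged then, once.
Trained networks look in the newest picture that a camera, given by its name, has taken for a name from the list of things; names that differ only in an ending like _2 or _b are one class to them, and where a whole thing is asked for, a point or a joint stands for the part that bears it (a point fixed in the world has none). Each returns a list of dicts, best first, with "p" (0 to 1); they miss things now and then, are a little off and sometimes report something else, mostly with a low value. They report only what shows in the picture. A call takes as long as a camera call. They do not tell look-alikes from the thing itself.
- ctrl.silhouettes(query, camera): "mask" (480x640 bool, what is visible of it) and "bbox" ([left, top, right, bottom] in pixels, round what is visible of it).
The state is a dict: "time": time; "qpos": joint angles; "joint_vel": joint speeds; "joint_efforts": joint torques, N m; "tool_pos": TCP position; "ee_rot": TCP orientation; "force": force on the tool from outside, world axes, zero at the start; "torque": the same for the moment, N m; "finger_gap": finger opening in m; "grasp_force": force on a finger pad.
Only numpy, scipy, OpenCV 4.12 (cv2) and the standard library are available. Lean on these libraries where they do the work, as an engineer would, in place of code of your own. Each camera call takes 0.05 s, during which the arm holds its last target. There are 200 camera calls.

### The job

Set the code 7-2-4 on the three dials of the blue steel tool safe (left, middle, right as the robot sees them), then swing its lid up and over past its balance point so that it stays open on its own. Lift the yellow laser level out and set it down gently, standing upright on the green mat beside the safe. Leave the charger in the safe, and do not disturb the tape measure, the glue bottle or the paint tin.

Things in the scene. Friction and masses are not known exactly. Their poses are not given: they have to be found in the camera images.
- case: The safe's sheet-steel base, fixed to the bench: dark blue open box, 180 (x) by 280 (y) by 85 mm high, walls 3, floor 4 mm thick. Origin: centre of its underside on the bench. x points from the front (handle side, robot's side) to the hinge side, y left, z up. A 3 mm partition along x at y = 0, up to 70 mm high, leaves two compartments, each 174 (x) by 135 mm (y).
- lid (a joint): Lid hinge, rad: 0 shut, 1.75 open against its stop, leaning back over the hinge side. Lid: blue steel tray 30 mm deep, 180 by 280 mm, about 0.8 kg with its dials, top face 115 mm above the bench when shut. Below its balance point near 1.32 it falls shut, beyond it falls open to the stop and stays. Hardly any friction. Unlocked when all three dials are within 0.2 rad of the code.
- lid_hinge (a point): Middle of the hinge axis, on the top back edge of the base, 85 mm above the bench; the axis runs along the case's y. The frame turns with the lid; when shut its axes are those of the case.
- lid_handle (a point): Middle of the lid's lifting handle: a round steel bar, 11 mm thick, 120 mm long along the case's y, 35 mm out from the lid's front face (29 mm free gap behind it), on two 8 mm stems 102 mm apart. When shut it lies 98 mm above the bench and 215 mm from the hinge axis horizontally (and 13 mm above it).
- dial_left (a joint): Left dial (case y = +80 mm), rad, positive clockwise seen from above; turns endlessly both ways and stays where left (0.06 N m of friction). 0: pointer at the red tick, the digit 0, on the hinge side of the dial. Ten ticks on the black lock plate are the digits 0 to 9 clockwise from it, 0.6283 rad each; 5 is the longer white tick on the handle side. Code digit 7 = 4.398, or full turns from that.
- dial_middle (a joint): Middle dial (at the case's y = 0), as the left one; its code digit 2 is 1.257 rad.
- dial_right (a joint): Right dial (at the case's y = -80 mm), as the left one; its code digit 4 is 2.513 rad.
- dial_left_knob (a point): Centre of the top of the left knob, on its axis, 42 mm behind the lid's front face, 151 mm above the bench when shut. Its x axis points along the pointer, z up when shut. Each dial is a black 56 mm disc with a fluted aluminium knob, 36 mm in diameter, from 6 to 36 mm above the lid's top. Pointer: a red bar on the knob's top that goes on as a white mark on the black disc.
- dial_middle_knob (a point): The same for the middle knob.
- dial_right_knob (a point): The same for the right knob.
- level: Cross-line laser level: yellow box with black ends and foot, 100 long (x), 50 wide (y), 70 mm high overall; the housing is 46 mm wide and 64 mm high, a key pad 34 mm wide on top; 0.36 to 0.6 kg. Origin: centre of its underside; x towards the dark window, z up. It stands upright in either compartment, lengthwise within 0.25 rad of the case's x; out of sight and reach until the lid is open.
- level_window (a point): Middle of the lower edge of the level at its window end (x = +50 mm, on the underside).
- level_back (a point): Middle of the lower edge of the level at its other end (x = -50 mm, on the underside).
- charger: Black battery charger in the other compartment, 100 (x) by 72 (y) by 46 mm high (49 mm with its rails), about 0.4 kg. Origin: centre of its underside.
- mat: Green rubber bench mat, fixed, 200 (x) by 150 (y) by 3 mm thick, to the left or to the right of the safe. Origin: centre of its underside on the bench. The tape measure stands near its +x end.
- tape: Yellow tape measure standing on the mat, 42 (x) by about 82 (y, with its nose) by 65 mm high, about 0.3 kg. Origin: centre of its underside.
- glue: Yellow glue bottle, 58 mm in diameter, 170 mm high, about 0.45 kg, standing in front of the safe's left corner. Origin: centre of its underside.
- tin: Paint tin, 103 mm in diameter, 117 mm high, about 0.8 kg, standing on the other side of the safe from the mat. Origin: centre of its underside.
- lock_hooks (a point): Top of the middle one of three fixed steel lock hooks, 8 mm wide, on the inside of the safe's front wall at the case's y = +80, 0 and -80 mm; they reach 20 mm inwards from the wall and up to 96 mm above the bench, and stand free when the lid is open. With wrong digits they hold the lid shut (it lifts only a few mm).
There are look-alikes about, which are no part of the job. There is more than one size of the mat; the job needs the larger.

How it is judged:
By the outcome, as a careful person would: the job done as asked, in the order asked, and still so for the second after the job is handed in, with the robot touching nothing.
It also fails if it takes over 72 s, if anything falls off the work surface, if the arm or the gripper's body presses on something with over 40 N, if the wrist force passes 120 N, or if a joint passes its speed limit or range.

## Working session

There is one attempt and no reset: what is moved stays moved. The work goes in short steps, Python scripts to look and compute and a tool call to move; the robot and the scene stay as the last step left them, time stands still between calls to the robot, and variables do not carry over. Pictures are saved under pics/ and viewed, at most 10 in all, crops included, and the job is handed in when it is done.

Besides the shell and the picture viewer there is one more tool, called after "Call:" as a command line: name --argument value ..., lists and objects as JSON in quotes. send_rows: Moves the arm, as the interface text tells. Its arguments: {"type":"object","properties":{"series":{"type":"array"},"claw":{"type":"number"},"grip_force":{"type":"number"}},"required":["series"]}

```bash
ls; mkdir -p pics
cat > h.py <<'E'
import numpy as np, cv2
from scipy.spatial.transform import Rotation as R
from rig import ctrl
def shot(name,save=None):
    s=ctrl.sense(); im,d=ctrl.read_camera(name); info=ctrl.camera_info(name)
    if name=='wrist':
        T=np.eye(4);T[:3,:3]=R.from_quat(s['ee_rot']).as_matrix();T[:3,3]=s['tool_pos']
        T=T@np.array(info['tool_from_camera'])
    else: T=np.array(info['cam_to_world'])
    if save: cv2.imwrite('pics/'+save,im[:,:,::-1])
    return im,d,np.array(info['mtx']),T
def cloud(d,K,T):
    v,u=np.mgrid[:480,:640]
    P=np.stack([(u-K[0,2])/K[0,0]*d,(v-K[1,2])/K[1,1]*d,d],-1)
    W=P@T[:3,:3].T+T[:3,3]; W[d<=0]=np.nan
    return W
def proj(p,K,T):
    q=np.linalg.inv(T)@np.append(p,1); q=K@q[:3]; return q[:2]/q[2]
E
python3 - <<'E'
from h import *
np.set_printoptions(precision=3,suppress=True)
s=ctrl.sense();print(s['tool_pos'],s['ee_rot'],s['time'])
for c in ['top','scene']:
    im,d,K,T=shot(c,c+'0.png'); W=cloud(d,K,T); print(c,T[:3,3],T[:3,2],K[0,0])
    for n in ['case','lid','lid_handle','dial_left','mat','tape','glue','tin']:
        for r in ctrl.silhouettes(n,c)[:4]:
            if r['p']<.3: continue
            w=W[r['mask']];w=w[~np.isnan(w[:,0])]
            print(n,round(r['p'],2),np.array(r['bbox']).astype(int),np.median(w,0),np.percentile(w,2,0),np.percentile(w,98,0))
E
```

```text
pics
[ 0.221 -0.584  0.183] [ 0.984  0.179 -0.    -0.001] 0.0
top [0.393 0.023 0.963] [ 0.144  0.023 -0.989] 484.0943980505848
case 0.95 [292 145 461 275] [ 0.572 -0.056  0.117] [ 0.46  -0.19   0.024] [0.674 0.079 0.153]
case 0.33 [297 300 328 330] [0.383 0.06  0.12 ] [0.358 0.035 0.098] [0.406 0.087 0.173]
lid 0.89 [296 146 462 280] [ 0.574 -0.055  0.117] [ 0.46  -0.189  0.102] [0.669 0.078 0.153]
lid 0.46 [470 159 546 227] [ 0.597 -0.294  0.116] [ 0.555 -0.351  0.006] [ 0.651 -0.256  0.119]
lid_handle 0.9 [289 147 459 277] [ 0.575 -0.056  0.117] [ 0.46  -0.189  0.102] [0.67  0.079 0.153]
dial_left 0.58 [319 216 351 248] [0.523 0.021 0.125] [ 0.5   -0.004  0.118] [0.552 0.044 0.154]
dial_left 0.37 [294 146 456 279] [ 0.574 -0.055  0.117] [ 0.46  -0.189  0.102] [0.669 0.078 0.153]
mat 0.97 [131 289 200 376] [0.35  0.351 0.004] [0.279 0.293 0.   ] [0.423 0.409 0.007]
mat 0.91 [212 175 295 280] [0.539 0.181 0.004] [0.458 0.111 0.001] [0.645 0.258 0.008]
mat 0.34 [299 300 329 329] [0.382 0.06  0.12 ] [0.356 0.035 0.071] [0.408 0.087 0.173]
tape 0.77 [223 174 269 206] [0.617 0.184 0.058]
[... 891 characters left out ...]
0.21  0.003] [ 0.456  0.13  -0.001] [0.655 0.256 0.007]
mat 0.66 [300 151 361 185] [0.354 0.346 0.002] [ 0.281  0.29  -0.002] [0.423 0.405 0.006]
mat 0.66 [308 224 330 247] [0.533 0.01  0.135] [ 0.504 -0.007  0.118] [0.552 0.039 0.153]
mat 0.64 [260 274 290 301] [ 0.548 -0.148  0.134] [ 0.516 -0.166  0.117] [ 0.567 -0.12   0.153]
tape 0.66 [379 220 401 255] [0.635 0.163 0.059] [0.606 0.148 0.013] [0.653 0.208 0.071]
glue 0.56 [264 181 292 246] [0.393 0.047 0.094] [0.319 0.031 0.001] [0.412 0.148 0.17 ]
glue 0.56 [262 275 292 302] [ 0.548 -0.148  0.135] [ 0.517 -0.166  0.117] [ 0.566 -0.118  0.153]
tin 0.96 [221 344 279 423] [ 0.62  -0.32   0.115] [ 0.56  -0.358  0.004] [ 0.656 -0.264  0.119]
```

View pics/top0.png

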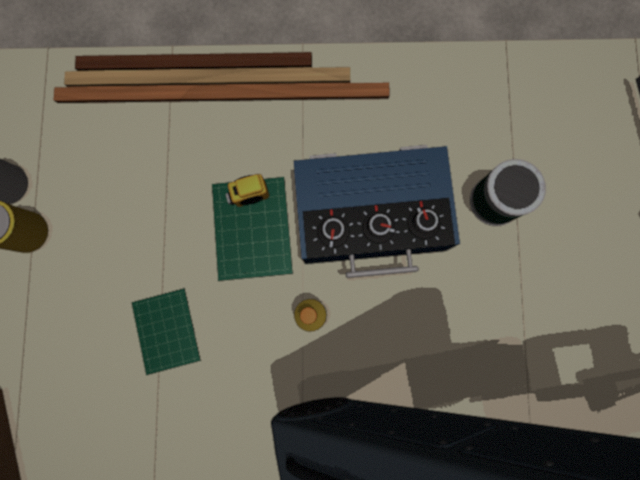

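Run:
```python
from h import *
np.set_printoptions(precision=4,suppress=True)
for c in ['top','scene']:
    im,d,K,T=shot(c); W=cloud(d,K,T)
    m=(abs(W[...,2]-.116)<.006)&(abs(W[...,0]-.58)<.14)&(abs(W[...,1]+.055)<.17)
    p=W[m]; r=cv2.minAreaRect((p[:,:2]*1000).astype(np.float32)); print(c,r)
    m2=(abs(W[...,2]-.152)<.006)&(abs(W[...,0]-.54)<.06)&(abs(W[...,1]+.055)<.15)
    n,l,st,ce=cv2.connectedComponentsWithStats(m2.astype(np.uint8))
    for i in range(1,n):
        if st[i,4]>30: print(st[i,4],np.median(W[l==i],0),W[l==i].min(0),W[l==i].max(0))
    m3=(abs(W[...,2]-.100)<.006)&(W[...,0]<.48)&(W[...,0]>.42)&(abs(W[...,1]+.06)<.07)
    print('handle',m3.sum(),np.median(W[m3],0),W[m3].min(0),W[m3].max(0))
    cv2.imwrite(f'pics/{c}1.png',im[:,:,::-1])
im=cv2.imread('pics/scene1.png');cv2.imwrite('pics/crop.png',cv2.resize(im,(800,600)))
```

```text
top ((581.3662109375, -55.555328369140625), (181.19851684570312, 280.5008850097656), 4.82473611831665)
365 [ 0.5403 -0.1382  0.1518] [ 0.5224 -0.1556  0.146 ] [ 0.5585 -0.1202  0.156 ]
357 [ 0.5327 -0.0589  0.1519] [ 0.5158 -0.0761  0.1465] [ 0.5524 -0.0419  0.1558]
354 [0.5266 0.0208 0.1521] [0.5096 0.0022 0.1461] [0.5446 0.038  0.1559]
handle 512 [ 0.4582 -0.065   0.103 ] [ 0.4467 -0.1292  0.0971] [ 0.4799 -0.0014  0.106 ]
scene ((581.5524291992188, -56.305694580078125), (182.98606872558594, 283.9006652832031), 4.738065719604492)
179 [0.5285 0.0167 0.1508] [ 0.5101 -0.0004  0.1462] [0.5454 0.0361 0.1544]
207 [ 0.5355 -0.0625  0.1507] [ 0.5177 -0.0786  0.1464] [ 0.5525 -0.0415  0.1545]
234 [ 0.5423 -0.142   0.1508] [ 0.5241 -0.1585  0.146 ] [ 0.5591 -0.1232  0.1567]
handle 301 [ 0.4607 -0.0684  0.102 ] [ 0.4472 -0.1297  0.0946] [ 0.4797 -0.003   0.1058]
```

View pics/crop.png

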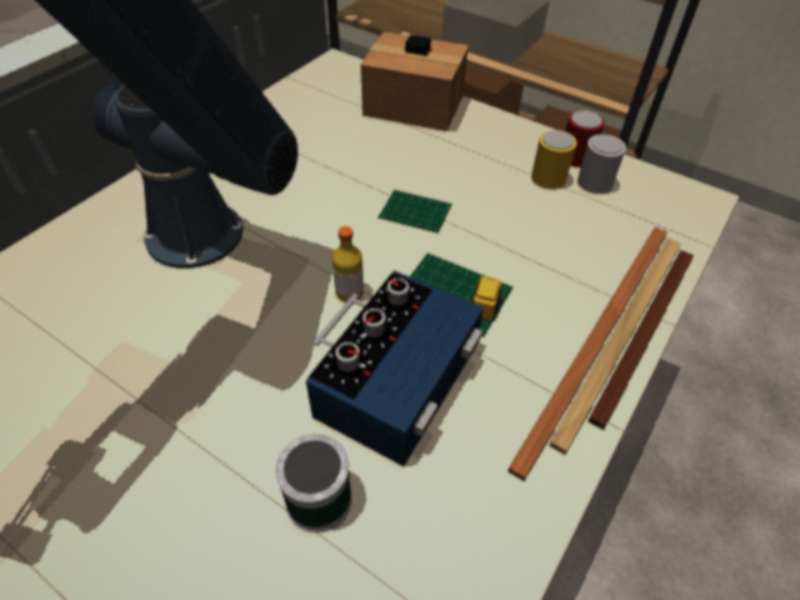

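```bash
cat >> h.py <<'E'
def plan(*wps,vmax=.045,tmax=.14):
    """wps: (x,y,z,yaw,nrows or None); prints per-row tool offset and count"""
    s=ctrl.sense(); p=np.array(s['tool_pos']); m=R.from_quat(s['ee_rot']).as_matrix(); a=np.arctan2(m[1,0],m[0,0])
    print('at',p.round(4),'yaw',round(a,4),'q6',round(s['qpos'][5],3),'t',s['time'])
    for w in wps:
        q=np.array(w[:3]); d=q-p; t=a-w[3]
        c,sn=np.cos(a),np.sin(a); o=np.array([c*d[0]+sn*d[1], sn*d[0]-c*d[1], -d[2]])
        n1=int(np.ceil(np.linalg.norm(d)/vmax)); n2=int(np.ceil(abs(t)/tmax))
        print('move',n1,'x',(o/max(n1,1)).round(4),'tot',o.round(4),'| then twist',n2,'x',round(t/max(n2,1),4))
        p,a=q,w[3]
E
python3 - <<'E'
from h import *
print(np.array(ctrl.camera_info('wrist')['tool_from_camera']).round(3),ctrl.camera_info('wrist')['mtx'])
plan((.50,-.06,.33,1.65))
E
```

```text
[[ 0.001 -0.967 -0.255  0.07 ]
 [ 1.     0.001 -0.    -0.   ]
 [ 0.    -0.255  0.967 -0.2  ]
 [ 0.     0.     0.     1.   ]] [[345.34521489   0.         316.10591234]
 [  0.         345.34521489 236.25800629]
 [  0.           0.           1.        ]]
at [ 0.2207 -0.5847  0.1843] yaw 0.3608 q6 -0.178 t 1.0
move 14 x [ 0.0319 -0.028  -0.0104] tot [ 0.4466 -0.3923 -0.1457] | then twist 10 x -0.1289
```

```bash
python3 -c "
from h import *
plan((.53,-.03,.26,1.65))"
```

```text
at [ 0.2207 -0.5847  0.1843] yaw 0.3608 q6 -0.178 t 1.0
move 15 x [ 0.0323 -0.0273 -0.005 ] tot [ 0.4852 -0.4098 -0.0757] | then twist 10 x -0.1289
```

Call:
send_rows --series '[{"offset": [0.0323,-0.0273,-0.005],"twist": 0},{"offset": [0.0323,-0.0273,-0.005],"twist": 0},{"offset": [0.0323,-0.0273,-0.005],"twist": 0},{"offset": [0.0323,-0.0273,-0.005],"twist": 0},{"offset": [0.0323,-0.0273,-0.005],"twist": 0},{"offset": [0.0323,-0.0273,-0.005],"twist": 0},{"offset": [0.0323,-0.0273,-0.005],"twist": 0},{"offset": [0.0323,-0.0273,-0.005],"twist": 0}]' --claw 90

```text
time: 1.8
tool_pos: [0.386, -0.2877, 0.2247]
ee_rot: [0.984, 0.179, 0.0, 0.0]
force: [0.2, -0.1, 0.0]
finger_gap: 0.0564
grasp_force: 0.0
```

Call:
send_rows --series '[{"offset": [0.0323,-0.0273,-0.005],"twist": 0},{"offset": [0.0323,-0.0273,-0.005],"twist": 0},{"offset": [0.0323,-0.0273,-0.005],"twist": 0},{"offset": [0.0323,-0.0273,-0.005],"twist": 0},{"offset": [0.0323,-0.0273,-0.005],"twist": 0},{"offset": [0.0323,-0.0273,-0.005],"twist": 0},{"offset": [0.0323,-0.0273,-0.005],"twist": 0}]'

```text
time: 2.5
tool_pos: [0.5301, -0.0289, 0.2597]
ee_rot: [0.984, 0.18, 0.0, 0.0]
force: [0.8, -1.0, 0.1]
finger_gap: 0.0565
grasp_force: 0.0
```

Call:
send_rows --series '[{"offset": [0,0,0],"twist": -0.129},{"offset": [0,0,0],"twist": -0.129},{"offset": [0,0,0],"twist": -0.129},{"offset": [0,0,0],"twist": -0.129},{"offset": [0,0,0],"twist": -0.129},{"offset": [0,0,0],"twist": -0.129},{"offset": [0,0,0],"twist": -0.129},{"offset": [0,0,0],"twist": -0.129},{"offset": [0,0,0],"twist": -0.129},{"offset": [0,0,0],"twist": -0.129}]'

```text
time: 3.5
tool_pos: [0.5293, -0.0305, 0.2593]
ee_rot: [0.676, 0.737, 0.0, 0.0]
force: [0.1, 0.1, 0.1]
finger_gap: 0.0565
grasp_force: 0.0
```

Run:
```python
from h import *
np.set_printoptions(precision=4,suppress=True)
im,d,K,T=shot('wrist','w0.png'); W=cloud(d,K,T)
m2=(abs(W[...,2]-.152)<.006)&(abs(W[...,0]-.54)<.06)&(abs(W[...,1]+.055)<.15)
n,l,st,ce=cv2.connectedComponentsWithStats(m2.astype(np.uint8))
g=im.astype(int)
for i in range(1,n):
    if st[i,4]<100: continue
    P=W[l==i]; c=(np.nanmin(P,0)+np.nanmax(P,0))/2
    ci,rad=cv2.minEnclosingCircle(P[:,:2].astype(np.float32)*1000)
    # red pixels on knob top
    k=(l==i)&(g[...,0]>90)&(g[...,0]>1.8*g[...,1])&(g[...,0]>1.8*g[...,2])
    r=W[k]; v=r[:,:2].mean(0)-np.array(ci)/1000
    # case x yaw .084; clockwise angle from case x
    ang=(.084-np.arctan2(v[1],v[0]))%(2*np.pi)
    print(st[i,4],c,ci,rad,len(r),v*1000,'ang',ang,'digit',ang/.6283)
s=ctrl.sense();print(s['tool_pos'],s['qpos'],s['finger_gap'],s['time'])
m=(abs(W[...,2]-.116)<.005)&(abs(W[...,0]-.58)<.14)&(abs(W[...,1]+.055)<.17)
print(cv2.minAreaRect((W[m][:,:2]*1000).astype(np.float32)))
```

```text
1322 [0.5285 0.019  0.1498] (528.333251953125, 19.01704978942871) 18.59217071533203 117 [-9.1194  1.2981] ang 3.3669848628877053 digit 5.358880889523644
1111 [ 0.5353 -0.0604  0.1497] (535.2791137695312, -60.66620635986328) 18.653167724609375 92 [-1.6927 -7.7959] ang 1.868600644270447 digit 2.9740580045685934
456 [ 0.5429 -0.1476  0.1494] (542.9884643554688, -142.42898559570312) 17.737377166748047 43 [5.226  2.6806] ang 5.893233815458955 digit 9.379649555083487
[ 0.5293 -0.0306  0.2593] [-0.2686  0.3142  1.5731 -0.0001  1.2543 -0.3572] 0.05630702624474465 3.55
((582.9637451171875, -55.65257263183594), (180.880859375, 277.5234069824219), 5.030494213104248)
```

View pics/w0.png

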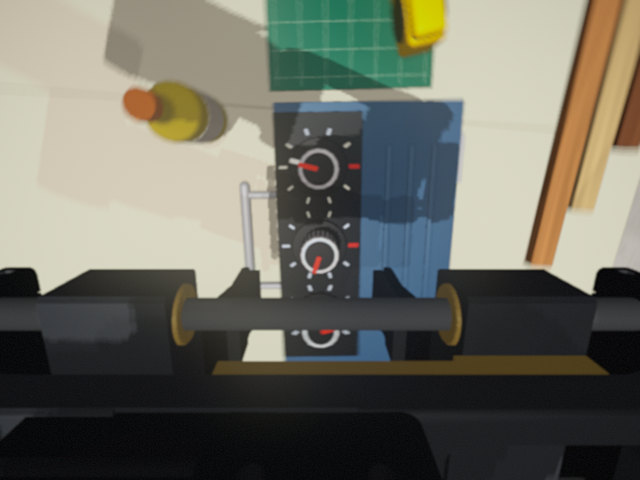

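Run:
```python
from h import *
np.set_printoptions(precision=4,suppress=True)
kn=np.array([[.5275,.0195],[.5343,-.0600],[.5413,-.1398]])
s=ctrl.sense();info=ctrl.camera_info('wrist')
T=np.eye(4);T[:3,:3]=R.from_quat(s['ee_rot']).as_matrix();T[:3,3]=s['tool_pos'];T=T@np.array(info['tool_from_camera'])
ti=ctrl.camera_info('top')
for f,K,T in [('w0.png',np.array(info['mtx']),T),('top1.png',np.array(ti['mtx']),np.array(ti['cam_to_world']))]:
    g=cv2.imread('pics/'+f)[:,:,::-1].astype(float)
    v,u=np.mgrid[:480,:640]; ray=np.stack([(u-K[0,2])/K[0,0],(v-K[1,2])/K[1,1],1+0*u],-1)@T[:3,:3].T
    X=T[:3,3]+ray*((.151-T[2,3])/ray[...,2])[...,None]
    red=(g[...,0]-np.maximum(g[...,1],g[...,2])).clip(0)
    for c in kn:
        dd=np.hypot(X[...,0]-c[0],X[...,1]-c[1])
        m=(dd<.019)&(red>25); w=red[m]; p=X[m][:,:2]-c
        mu=(p*w[:,None]).sum(0)/w.sum(); q=p-mu; C=(q*w[:,None]).T@q/w.sum()
        e,V=np.linalg.eigh(C); ax=V[:,1]*np.sign(V[:,1]@mu)
        f2=lambda a:(.085-np.arctan2(a[1],a[0]))%(2*np.pi)
        print(f,c,m.sum(),'mean',mu*1000,'ang mean',f2(mu),'ang pca',f2(ax),np.sqrt(e)*1000)
```

```text
w0.png [0.5275 0.0195] 146 mean [-9.1584  0.7861] ang mean 3.312212444369578 ang pca 3.3586559249679055 [1.4595 4.8854]
w0.png [ 0.5343 -0.06  ] 127 mean [-0.798  -9.2763] ang mean 1.7416152388611592 ang pca 1.8783368408167922 [1.5626 4.9313]
w0.png [ 0.5413 -0.1398] 77 mean [7.903  0.8003] ang mean 6.267262384484777 ang pca 6.149095733938557 [1.4138 3.6588]
top1.png [0.5275 0.0195] 38 mean [-8.0209  2.9806] ang mean 3.5823850638757033 ang pca 3.3603027234418863 [1.5849 4.7352]
top1.png [ 0.5343 -0.06  ] 41 mean [-1.719  -7.3391] ang mean 1.8858717690277862 ang pca 1.9014818392374246 [1.6293 4.8912]
top1.png [ 0.5413 -0.1398] 38 mean [8.3342 4.0883] ang mean 5.912131911051224 ang pca 6.028056450646986 [1.6021 4.6735]
```

```bash
python3 -c "
from h import *
plan((.528,.0193,.18,1.655),(.528,.0193,.129,1.655),(.528,.0193,.129,.61),(.528,.0193,.17,.61),(.5345,-.060,.17,1.655+.3),(.5345,-.060,.129,1.655))"
```

```text
at [ 0.5293 -0.0306  0.2593] yaw 1.6595 q6 -0.357 t 3.55
move 3 x [0.0166 0.001  0.0264] tot [0.0498 0.0031 0.0793] | then twist 1 x 0.0045
move 2 x [0.     0.     0.0255] tot [0.    0.    0.051] | then twist 0 x 0.0
move 0 x [ 0.  0. -0.] tot [ 0.  0. -0.] | then twist 8 x 0.1306
move 1 x [ 0.     0.    -0.041] tot [ 0.     0.    -0.041] | then twist 0 x 0.0
move 2 x [-0.0201  0.0344 -0.    ] tot [-0.0401  0.0687 -0.    ] | then twist 10 x -0.1345
move 1 x [0.    0.    0.041] tot [0.    0.    0.041] | then twist 3 x 0.1
```

Call:
send_rows --series '[{"offset": [0.0166,0.001,0.0264],"twist": 0},{"offset": [0.0166,0.001,0.0264],"twist": 0},{"offset": [0.0166,0.001,0.0264],"twist": 0},{"offset": [0,0,0.0255],"twist": 0},{"offset": [0,0,0.0255],"twist": 0},{"offset": [0,0,0],"twist": 0}]'

```text
time: 4.15
tool_pos: [0.5256, 0.02, 0.1262]
ee_rot: [0.679, 0.734, -0.002, -0.003]
force: [-0.1, 0.8, -0.4]
finger_gap: 0.0563
grasp_force: 0.0
```

Call:
send_rows --series '[{"offset": [0,0,0],"twist": 0},{"offset": [0,0,0],"twist": 0},{"offset": [0,0,0],"twist": 0},{"offset": [0,0,0],"twist": 0}]' --claw 200 --grip_force 25

```text
time: 4.55
tool_pos: [0.5292, 0.0191, 0.1302]
ee_rot: [0.678, 0.735, 0.001, 0.001]
force: [0.6, 0.1, -0.9]
finger_gap: 0.0323
grasp_force: 0.0
```

Call:
send_rows --series '[{"offset": [0,0,0],"twist": 0},{"offset": [0,0,0],"twist": 0}]'

```text
time: 4.75
tool_pos: [0.5286, 0.0193, 0.1294]
ee_rot: [0.678, 0.735, 0.0, 0.0]
force: [-0.2, 0.2, 0.4]
finger_gap: 0.021
grasp_force: 0.0
```

```bash
python3 -c "
from h import *
shot('wrist','w1.png')
s=ctrl.sense();print({k:np.round(v,3) for k,v in s.items()})"
```

```text
{'time': np.float64(4.8), 'qpos': array([-0.175,  0.475,  1.73 ,  0.   ,  0.936, -0.255]), 'joint_vel': array([-0.001,  0.004,  0.002, -0.002,  0.001, -0.001]), 'joint_efforts': array([-4.0000e-03, -3.7723e+01, -1.3770e+01,  5.2000e-02,  5.3000e-02,
        1.0000e-03]), 'tool_pos': array([0.529, 0.019, 0.129]), 'ee_rot': array([0.678, 0.735, 0.   , 0.   ]), 'force': array([ 0.4  , -0.396, -0.696]), 'torque': array([-0.011, -0.098, -0.004]), 'grasp_force': np.float64(0.0), 'finger_gap': np.float64(0.02)}
```

View pics/w1.png

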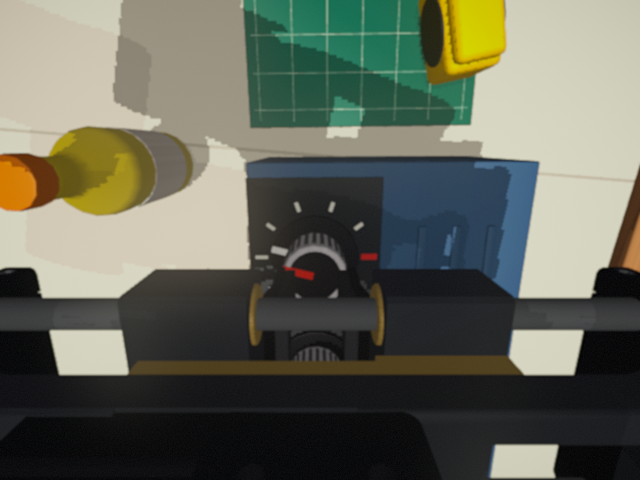

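```bash
python3 -c "
from h import *
im,d,K,T=shot('wrist'); W=cloud(d,K,T)
c=im[200:400,200:440].astype(float); c=(255*(c/255)**.4).astype(np.uint8)
cv2.imwrite('pics/w2.png',cv2.resize(c[:,:,::-1],(720,600),interpolation=cv2.INTER_CUBIC))
for r in (270,285,300,320,335): print(r,[tuple((W[r,u]*1000).round().tolist()) for u in range(255,380,10)])
print(ctrl.sense()['finger_gap'])
"
```

```text
270 [(510.0, 56.0, 244.0), (496.0, 7.0, 116.0), (503.0, 10.0, 121.0), (513.0, 29.0, 172.0), (518.0, 28.0, 168.0), (523.0, 22.0, 151.0), (528.0, 23.0, 151.0), (534.0, 23.0, 152.0), (539.0, 24.0, 151.0), (543.0, 30.0, 167.0), (547.0, 32.0, 172.0), (562.0, 12.0, 115.0), (541.0, 58.0, 244.0)]
285 [(511.0, 55.0, 253.0), (497.0, -4.0, 115.0), (510.0, 29.0, 191.0), (514.0, 28.0, 186.0), (519.0, 25.0, 179.0), (523.0, 13.0, 151.0), (529.0, 14.0, 151.0), (534.0, 14.0, 151.0), (540.0, 15.0, 151.0), (541.0, 30.0, 187.0), (545.0, 32.0, 192.0), (563.0, 2.0, 116.0), (540.0, 57.0, 250.0)]
300 [(512.0, 53.0, 255.0), (514.0, 51.0, 252.0), (516.0, 52.0, 252.0), (519.0, 52.0, 252.0), (521.0, 52.0, 253.0), (524.0, 52.0, 251.0), (526.0, 53.0, 252.0), (528.0, 53.0, 253.0), (531.0, 52.0, 251.0), (533.0, 53.0, 252.0), (536.0, 52.0, 250.0), (538.0, 54.0, 253.0), (540.0, 54.0, 254.0)]
320 [(513.0, 50.0, 259.0), (514.0, 48.0, 256.0), (517.0, 48.0, 256.0), (519.0, 48.0, 254.0), (521.0, 48.0, 255.0), (524.0, 49.0, 255.0), (526.0, 49.0, 255.0), (529.0, 49.0, 255.0), (531.0, 49.0, 255.0), (533.0, 49.0, 255.0), (536.0, 49.0, 254.0), (538.0, 50.0, 255.0), (541.0, 49.0, 254.0)]
335 [(513.0, 45.0, 258.0), (512.0, 32.0, 235.0), (514.0, 22.0, 219.0), (517.0, 21.0, 216.0), (519.0, -39.0, 116.0), (526.0, -35.0, 122.0), (533.0, -35.0, 121.0), (539.0, -34.0, 121.0), (546.0, -35.0, 119.0), (539.0, 23.0, 216.0), (543.0, 23.0, 217.0), (543.0, 34.0, 235.0), (541.0, 47.0, 257.0)]
0.019651446879636925
```

View pics/w2.png

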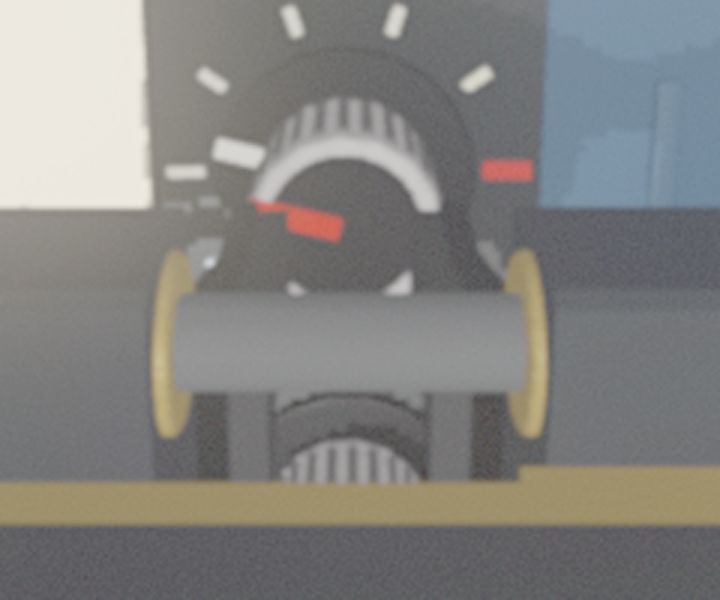

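```bash
python3 -c "
from h import *
s=ctrl.sense();im,d,K,T=shot('wrist'); W=cloud(d,K,T)
M=R.from_quat(s['ee_rot']).as_matrix(); t=(W-s['tool_pos'])@M
m=(abs(t[...,1])<.035)&(t[...,2]<-.026)&(t[...,2]>-.085)&(abs(t[...,0])<.03)
p=t[m]
for a in np.arange(-.085,-.025,.005):
    k=p[(p[:,2]>=a)&(p[:,2]<a+.005)]
    if len(k): print(round(a,3),len(k),(k.min(0)*1000).round(),(k.max(0)*1000).round(), 'inner',(abs(k[:,1]).min()*1000).round(1))
print(s['tool_pos'])
"
```

```text
-0.085 57 [-10.  -9. -85.] [  3.  10. -81.] inner 9.1
-0.08 39 [ -9.  -9. -79.] [ -2.  10. -76.] inner 9.1
-0.075 129 [ 10. -20. -74.] [ 12.  21. -70.] inner 10.6
-0.07 236 [  7. -20. -70.] [ 12.  21. -65.] inner 10.0
-0.065 268 [-10. -19. -65.] [ 12.  20. -60.] inner 9.2
-0.06 184 [  3. -18. -60.] [ 12.  19. -55.] inner 9.1
-0.055 187 [  3. -18. -55.] [ 12.  19. -50.] inner 9.1
-0.05 194 [ -1. -18. -50.] [ 12.  19. -45.] inner 9.1
-0.045 145 [ -4. -18. -45.] [ 12.  19. -40.] inner 9.1
-0.04 76 [ -4. -18. -40.] [ 12.  19. -37.] inner 9.1
[0.52846773 0.01933556 0.12919402]
```

Call:
send_rows --series '[{"offset": [0,0,0],"twist": 0},{"offset": [0,0,0],"twist": 0},{"offset": [0,0,0],"twist": 0},{"offset": [0,0,0],"twist": 0},{"offset": [0,0,0.007],"twist": 0},{"offset": [0,0,0.01],"twist": 0}]' --claw 90

```text
time: 5.5
tool_pos: [0.5288, 0.0193, 0.1119]
ee_rot: [0.678, 0.735, 0.0, 0.001]
force: [0.2, -0.4, 1.0]
finger_gap: 0.0543
grasp_force: 0.0
```

Call:
send_rows --series '[{"offset": [0,0,0.01],"twist": 0},{"offset": [0,0,0.007],"twist": 0},{"offset": [0,0,0],"twist": 0}]'

```text
time: 5.8
tool_pos: [0.5272, 0.0195, 0.0934]
ee_rot: [0.678, 0.735, -0.001, -0.001]
force: [-0.4, 0.3, -0.1]
finger_gap: 0.0562
grasp_force: 0.0
```

Call:
send_rows --series '[{"offset": [0,0,0],"twist": 0},{"offset": [0,0,0],"twist": 0},{"offset": [0,0,0],"twist": 0},{"offset": [0,0,0],"twist": 0},{"offset": [0,0,0],"twist": 0}]' --claw 200

```text
time: 6.3
tool_pos: [0.5276, 0.0192, 0.0953]
ee_rot: [0.678, 0.735, -0.001, -0.0]
force: [-2.9, -2.1, 3.0]
finger_gap: 0.0351
grasp_force: 25.0
```

Call:
send_rows --series '[{"offset": [0,0,0],"twist": 0.13},{"offset": [0,0,0],"twist": 0.13},{"offset": [0,0,0],"twist": 0.13},{"offset": [0,0,0],"twist": 0.13},{"offset": [0,0,0],"twist": 0.13},{"offset": [0,0,0],"twist": 0.13},{"offset": [0,0,0],"twist": 0.13},{"offset": [0,0,0],"twist": 0.13},{"offset": [0,0,0],"twist": 0}]'

```text
time: 7.2
tool_pos: [0.528, 0.0191, 0.0954]
ee_rot: [0.954, 0.301, -0.0, 0.0]
force: [-3.2, -1.6, 3.3]
finger_gap: 0.035
grasp_force: 25.0
```

Call:
send_rows --series '[{"offset": [0,0,0],"twist": 0},{"offset": [0,0,0],"twist": 0},{"offset": [0,0,0],"twist": 0},{"offset": [0,0,-0.03],"twist": 0},{"offset": [0,0,-0.03],"twist": 0},{"offset": [0,0,0],"twist": 0}]' --claw 90

```text
time: 7.8
tool_pos: [0.532, 0.019, 0.1586]
ee_rot: [0.954, 0.301, 0.004, 0.002]
force: [0.2, 0.0, 0.3]
finger_gap: 0.0559
grasp_force: 0.0
```

```bash
python3 -c "
from h import *
plan((.5345,-.060,.153,.61),(.5345,-.060,.092,.61),(.5345,-.060,.092,1.24),(.5345,-.06,.152,1.24),(.5415,-.14,.152,2.3),(.5415,-.14,.092,2.3))"
```

```text
at [0.532  0.019  0.1586] yaw 0.6117 q6 0.784 t 7.8
move 2 x [-0.0217  0.0331  0.0028] tot [-0.0433  0.0661  0.0056] | then twist 1 x 0.0017
move 2 x [0.     0.     0.0305] tot [0.    0.    0.061] | then twist 0 x 0.0
move 0 x [ 0.  0. -0.] tot [ 0.  0. -0.] | then twist 5 x -0.126
move 2 x [ 0.    0.   -0.03] tot [ 0.    0.   -0.06] | then twist 0 x 0.0
move 2 x [-0.0367  0.0163 -0.    ] tot [-0.0734  0.0326 -0.    ] | then twist 8 x -0.1325
move 2 x [0.   0.   0.03] tot [0.   0.   0.06] | then twist 0 x 0.0
```

Call:
send_rows --series '[{"offset": [-0.02,0.0344,0],"twist": 0},{"offset": [-0.02,0.0344,0],"twist": 0},{"offset": [0,0,0],"twist": 0},{"offset": [0,0,0.02],"twist": 0},{"offset": [0,0,0.025],"twist": 0},{"offset": [0,0,0.015],"twist": 0},{"offset": [0,0,0],"twist": 0}]'

```text
time: 8.5
tool_pos: [0.5327, -0.0588, 0.0923]
ee_rot: [0.954, 0.301, -0.003, -0.002]
force: [-0.1, -1.2, -0.8]
finger_gap: 0.0564
grasp_force: 0.0
```

Call:
send_rows --series '[{"offset": [0,0,0],"twist": 0},{"offset": [0,0,0],"twist": 0},{"offset": [0,0,0],"twist": 0},{"offset": [0,0,0],"twist": 0},{"offset": [0,0,0],"twist": 0}]' --claw 200

```text
time: 9.0
tool_pos: [0.5358, -0.0601, 0.0959]
ee_rot: [0.954, 0.301, 0.001, 0.0]
force: [-0.1, 0.5, 3.5]
finger_gap: 0.0353
grasp_force: 25.0
```

Call:
send_rows --series '[{"offset": [0,0,0],"twist": -0.126},{"offset": [0,0,0],"twist": -0.126},{"offset": [0,0,0],"twist": -0.126},{"offset": [0,0,0],"twist": -0.126},{"offset": [0,0,0],"twist": -0.126},{"offset": [0,0,0],"twist": 0}]'

```text
time: 9.6
tool_pos: [0.535, -0.0595, 0.0958]
ee_rot: [0.814, 0.581, 0.0, -0.0]
force: [-1.4, 2.7, 6.1]
finger_gap: 0.0354
grasp_force: 25.0
```

Call:
send_rows --series '[{"offset": [0,0,0],"twist": 0},{"offset": [0,0,0],"twist": 0},{"offset": [0,0,0],"twist": 0},{"offset": [0,0,-0.03],"twist": 0},{"offset": [0,0,-0.03],"twist": 0},{"offset": [-0.0367,0.0163,0],"twist": 0},{"offset": [-0.0367,0.0163,0],"twist": 0},{"offset": [0,0,0],"twist": -0.133},{"offset": [0,0,0],"twist": -0.133},{"offset": [0,0,0],"twist": -0.133}]' --claw 90

```text
time: 10.6
tool_pos: [0.5419, -0.1406, 0.1547]
ee_rot: [0.681, 0.732, -0.0, -0.0]
force: [0.5, 0.1, -0.8]
finger_gap: 0.0562
grasp_force: 0.0
```

Call:
send_rows --series '[{"offset": [0,0,0],"twist": -0.133},{"offset": [0,0,0],"twist": -0.133},{"offset": [0,0,0],"twist": -0.133},{"offset": [0,0,0],"twist": -0.133},{"offset": [0,0,0],"twist": -0.133},{"offset": [0,0,0],"twist": 0},{"offset": [0,0,0],"twist": 0}]'

```text
time: 11.3
tool_pos: [0.5421, -0.14, 0.1549]
ee_rot: [0.408, 0.913, -0.0, -0.0]
force: [-0.2, -0.4, -0.0]
finger_gap: 0.0565
grasp_force: 0.0
```

Run:
```python
from h import *
np.set_printoptions(precision=4,suppress=True)
im,d,K,T=shot('wrist','w3.png')
g=im.astype(float)
v,u=np.mgrid[:480,:640]; ray=np.stack([(u-K[0,2])/K[0,0],(v-K[1,2])/K[1,1],1+0*u],-1)@T[:3,:3].T
X=T[:3,3]+ray*((.151-T[2,3])/ray[...,2])[...,None]
red=(g[...,0]-np.maximum(g[...,1],g[...,2])).clip(0)
for c in np.array([[.528,.0193],[.5345,-.0600],[.5415,-.140]]):
    dd=np.hypot(X[...,0]-c[0],X[...,1]-c[1])
    m=(dd<.019)&(red>20); w=red[m]; p=X[m][:,:2]-c
    if m.sum()<15: print('few',m.sum());continue
    mu=(p*w[:,None]).sum(0)/w.sum(); q=p-mu; C=(q*w[:,None]).T@q/w.sum()
    e,V=np.linalg.eigh(C); ax=V[:,1]*np.sign(V[:,1]@mu)
    f2=lambda a:(.085-np.arctan2(a[1],a[0]))%(2*np.pi)
    print(c,m.sum(),'mean',mu*1000,f2(mu),'pca',f2(ax),np.sqrt(e)*1000)
plan((.5415,-.14,.152,2.3))
```

```text
[0.528  0.0193] 370 mean [-2.8782  7.5183] 4.431779608552669 pca 4.440250616822846 [1.4409 4.1739]
[ 0.5345 -0.06  ] 310 mean [ 3.7466 -8.7931] 1.2530126800079942 pca 1.2725231115337743 [1.403  4.9461]
[ 0.5415 -0.14  ] 254 mean [9.0874 2.6764] 6.0817607027847025 pca 6.0264925020551345 [1.3911 5.0444]
at [ 0.5421 -0.14    0.1549] yaw 2.3021 q6 -1.184 t 11.35
move 1 x [ 0.0004 -0.0004  0.0029] tot [ 0.0004 -0.0004  0.0029] | then twist 1 x 0.0021
```

View pics/w3.png

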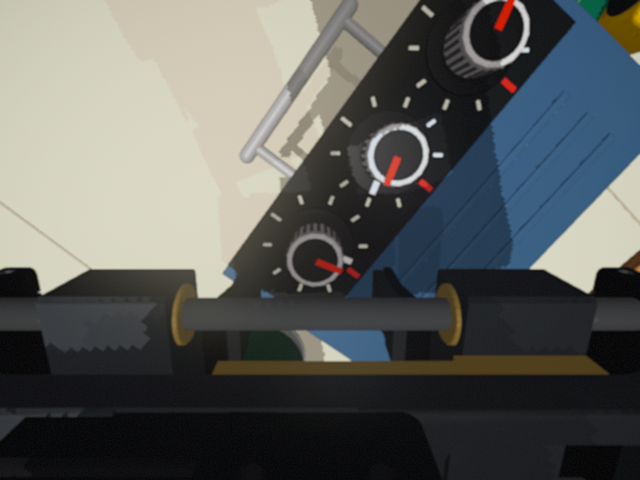

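Call:
send_rows --series '[{"offset": [0,0,0.02],"twist": 0},{"offset": [0,0,0.025],"twist": 0},{"offset": [0,0,0.015],"twist": 0},{"offset": [0,0,0],"twist": 0}]'

```text
time: 11.75
tool_pos: [0.5404, -0.1392, 0.093]
ee_rot: [0.407, 0.913, 0.0, -0.003]
force: [0.2, -0.5, -0.1]
finger_gap: 0.0562
grasp_force: 0.0
```

Call:
send_rows --series '[{"offset": [0,0,0],"twist": 0},{"offset": [0,0,0],"twist": 0},{"offset": [0,0,0],"twist": 0},{"offset": [0,0,0],"twist": 0},{"offset": [0,0,0],"twist": 0}]' --claw 200

```text
time: 12.25
tool_pos: [0.5419, -0.1411, 0.096]
ee_rot: [0.406, 0.914, -0.001, 0.0]
force: [-2.5, -3.3, 4.4]
finger_gap: 0.0353
grasp_force: 25.0
```

Call:
send_rows --series '[{"offset": [0,0,0],"twist": 0.1312},{"offset": [0,0,0],"twist": 0.1312},{"offset": [0,0,0],"twist": 0.1312},{"offset": [0,0,0],"twist": 0.1312},{"offset": [0,0,0],"twist": 0.1312},{"offset": [0,0,0],"twist": 0.1312},{"offset": [0,0,0],"twist": 0.1312},{"offset": [0,0,0],"twist": 0.1312},{"offset": [0,0,0],"twist": 0.1312},{"offset": [0,0,0],"twist": 0.1312}]'

```text
time: 13.25
tool_pos: [0.541, -0.1412, 0.096]
ee_rot: [0.88, 0.474, -0.001, 0.0]
force: [-5.0, -4.6, 6.2]
finger_gap: 0.0352
grasp_force: 25.0
```

Call:
send_rows --series '[{"offset": [0,0,0],"twist": 0.1312},{"offset": [0,0,0],"twist": 0.1312},{"offset": [0,0,0],"twist": 0.1312},{"offset": [0,0,0],"twist": 0.1312},{"offset": [0,0,0],"twist": 0.1312},{"offset": [0,0,0],"twist": 0.1312},{"offset": [0,0,0],"twist": 0.1312},{"offset": [0,0,0],"twist": 0.1312},{"offset": [0,0,0],"twist": 0.1312},{"offset": [0,0,0],"twist": 0.1312}]'

```text
time: 14.25
tool_pos: [0.5407, -0.1403, 0.096]
ee_rot: [0.987, -0.161, -0.001, 0.001]
force: [-5.1, -1.8, 7.3]
finger_gap: 0.0352
grasp_force: 25.0
```

Call:
send_rows --series '[{"offset": [0,0,0],"twist": 0.1312},{"offset": [0,0,0],"twist": 0}]'

```text
time: 14.45
tool_pos: [0.5407, -0.1403, 0.096]
ee_rot: [0.975, -0.224, -0.001, 0.001]
force: [-5.5, -1.8, 6.4]
finger_gap: 0.0352
grasp_force: 25.0
```

Call:
send_rows --series '[{"offset": [0,0,0],"twist": 0},{"offset": [0,0,0],"twist": 0},{"offset": [0,0,0],"twist": 0},{"offset": [0,0,-0.03],"twist": 0},{"offset": [0,0,-0.03],"twist": 0},{"offset": [0,0,-0.03],"twist": 0},{"offset": [0,0,0],"twist": 0}]' --claw 90

```text
time: 15.15
tool_pos: [0.5456, -0.1411, 0.1892]
ee_rot: [0.975, -0.223, 0.005, 0.001]
force: [0.5, -1.8, -0.5]
finger_gap: 0.0561
grasp_force: 0.0
```

Run:
```python
from h import *
np.set_printoptions(precision=4,suppress=True)
im,d,K,T=shot('wrist','w4.png')
g=im.astype(float)
v,u=np.mgrid[:480,:640]; ray=np.stack([(u-K[0,2])/K[0,0],(v-K[1,2])/K[1,1],1+0*u],-1)@T[:3,:3].T
X=T[:3,3]+ray*((.151-T[2,3])/ray[...,2])[...,None]
red=(g[...,0]-np.maximum(g[...,1],g[...,2])).clip(0)
for c in np.array([[.528,.0193],[.5345,-.0600],[.5415,-.140]]):
    dd=np.hypot(X[...,0]-c[0],X[...,1]-c[1])
    m=(dd<.019)&(red>20); w=red[m]; p=X[m][:,:2]-c
    if m.sum()<15: print('few',m.sum());continue
    mu=(p*w[:,None]).sum(0)/w.sum(); q=p-mu; C=(q*w[:,None]).T@q/w.sum()
    e,V=np.linalg.eigh(C); ax=V[:,1]*np.sign(V[:,1]@mu)
    f2=lambda a:(.085-np.arctan2(a[1],a[0]))%(2*np.pi)
    print(c,m.sum(),'mean',mu*1000,f2(mu),'pca',f2(ax),np.sqrt(e)*1000)
plan((.457,-.0665,.182,1.655))
```

```text
few 0
few 0
[ 0.5415 -0.14  ] 196 mean [-6.9286 -6.1797] 2.498262048153279 pca 2.5035201648975947 [1.4143 5.0008]
at [ 0.544  -0.1404  0.187 ] yaw -0.4503 q6 1.569 t 15.2
move 3 x [-0.0368 -0.0096  0.0017] tot [-0.1105 -0.0287  0.005 ] | then twist 16 x -0.1316
```

Call:
send_rows --series '[{"offset": [-0.0358,-0.0099,0],"twist": -0.1316},{"offset": [0,0,0],"twist": -0.1316},{"offset": [0,0,0],"twist": -0.1316},{"offset": [0,0,0],"twist": -0.1316},{"offset": [0,0,0],"twist": -0.1316},{"offset": [0,0,0],"twist": -0.1316},{"offset": [0,0,0],"twist": -0.1316},{"offset": [0,0,0],"twist": -0.1316},{"offset": [0,0,0],"twist": -0.1316},{"offset": [0,0,0],"twist": -0.1316}]' --claw 175

```text
time: 16.2
tool_pos: [0.5133, -0.1148, 0.1833]
ee_rot: [0.907, 0.422, -0.001, -0.001]
force: [-0.4, 0.7, -0.3]
finger_gap: 0.0275
grasp_force: 0.0
```

Call:
send_rows --series '[{"offset": [0,0,0],"twist": -0.1316},{"offset": [0,0,0],"twist": -0.1316},{"offset": [0,0,0],"twist": -0.1316},{"offset": [0,0,0],"twist": -0.1316},{"offset": [0,0,0],"twist": -0.1316},{"offset": [0,0,0],"twist": -0.1316}]'

```text
time: 16.8
tool_pos: [0.5133, -0.1148, 0.1833]
ee_rot: [0.675, 0.738, -0.0, -0.002]
force: [0.3, -0.7, -0.8]
finger_gap: 0.0275
grasp_force: 0.0
```

```bash
python3 -c "
from h import *
plan((.4578,-.0665,.1,1.656),(.4578,-.0665,.051,1.656))"
```

```text
at [ 0.5133 -0.1148  0.1833] yaw 1.6606 q6 -0.523 t 16.8
move 3 x [ 0.0177 -0.017   0.0278] tot [ 0.0531 -0.0509  0.0833] | then twist 1 x 0.0046
move 2 x [0.     0.     0.0245] tot [0.    0.    0.049] | then twist 0 x 0.0
```

Call:
send_rows --series '[{"offset": [0.0266,-0.0255,0],"twist": 0.0046},{"offset": [0.0266,-0.0255,0],"twist": 0},{"offset": [0,0,0.042],"twist": 0},{"offset": [0,0,0.041],"twist": 0},{"offset": [0,0,0],"twist": 0},{"offset": [0,0,0],"twist": 0}]'

```text
time: 17.4
tool_pos: [0.4582, -0.0662, 0.1012]
ee_rot: [0.678, 0.735, -0.001, -0.002]
force: [-0.3, 0.0, 0.2]
finger_gap: 0.0273
grasp_force: 0.0
```

Run:
```python
from h import *
im,d,K,T=shot('wrist','w5.png'); s=ctrl.sense(); W=cloud(d,K,T)
M=R.from_quat(s['ee_rot']).as_matrix(); t=(W-s['tool_pos'])@M
m=(abs(W[...,2]-.100)<.008)&(abs(t[...,1])<.025)&(abs(t[...,0])<.06)
p=t[m]; print(len(p),'bar tool-frame: y med',np.median(p[:,1]),p.min(0).round(3),p.max(0).round(3),'x-y slope',np.polyfit(p[:,0],p[:,1],1))
print('top z',np.percentile(W[m][:,2],95))
plan((.4578,-.0665,.051,1.656))
```

```text
3567 bar tool-frame: y med 0.0003326160541444857 [-0.06  -0.007 -0.003] [0.06  0.025 0.006] x-y slope [0.00582952 0.00213507]
top z 0.10402572366885612
at [ 0.4595 -0.0668  0.1024] yaw 1.6505 q6 -0.466 t 17.45
move 2 x [ 0.0002 -0.0008  0.0257] tot [ 0.0004 -0.0017  0.0514] | then twist 1 x -0.0055
```

View pics/w5.png

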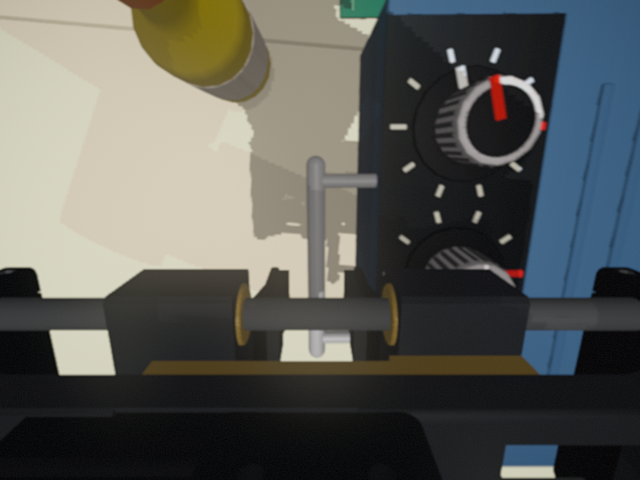

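Call:
send_rows --series '[{"offset": [0,-0.0005,0.02],"twist": 0},{"offset": [0,-0.0005,0.02],"twist": 0},{"offset": [0,0,0.009],"twist": 0},{"offset": [0,0,0],"twist": 0}]'

```text
time: 17.85
tool_pos: [0.4584, -0.067, 0.0534]
ee_rot: [0.678, 0.735, 0.0, 0.0]
force: [-0.8, 0.9, 0.2]
finger_gap: 0.0274
grasp_force: 0.0
```

Call:
send_rows --series '[{"offset": [0,0,0],"twist": 0},{"offset": [0,0,0],"twist": 0},{"offset": [0,0,0],"twist": 0},{"offset": [0,0,0],"twist": 0}]' --claw 255 --grip_force 30

```text
time: 18.25
tool_pos: [0.4578, -0.067, 0.0538]
ee_rot: [0.678, 0.735, -0.0, 0.0]
force: [-2.1, -1.3, 6.4]
finger_gap: 0.0097
grasp_force: 30.0
```

```bash
python3 -c "
from h import *
plan()
r=.2154;th=.0604+np.linspace(0,1.65,19)
u=r*np.cos(th);w=r*np.sin(th)
for a,b in zip(-np.diff(u),-np.diff(w)): print(round(a,4),round(b,4))"
```

```text
at [ 0.4578 -0.067   0.0538] yaw 1.6514 q6 -0.467 t 18.25
0.0021 -0.0196
0.0039 -0.0194
0.0056 -0.0189
0.0073 -0.0183
0.009 -0.0176
0.0106 -0.0167
0.012 -0.0156
0.0134 -0.0145
0.0147 -0.0132
0.0158 -0.0118
0.0168 -0.0103
0.0177 -0.0087
0.0184 -0.007
0.019 -0.0053
0.0194 -0.0036
0.0197 -0.0018
0.0197 0.0
0.0197 0.0018
```

Call:
send_rows --series '[{"offset": [0,0,0],"twist": 0},{"offset": [0,0,0],"twist": 0},{"offset": [0,0,0.007],"twist": 0},{"offset": [0,0,0],"twist": 0}]' --claw 185

```text
time: 18.65
tool_pos: [0.4576, -0.0665, 0.0452]
ee_rot: [0.678, 0.735, -0.0, -0.001]
force: [0.4, 0.3, -0.1]
finger_gap: 0.0235
grasp_force: 0.0
```

Call:
send_rows --series '[{"offset": [0,0,0],"twist": 0},{"offset": [0,0,0],"twist": 0},{"offset": [0,0,0],"twist": 0},{"offset": [0,0,0],"twist": 0}]' --claw 255 --grip_force 30

```text
time: 19.05
tool_pos: [0.4577, -0.0667, 0.0459]
ee_rot: [0.678, 0.735, -0.0, -0.0]
force: [-0.4, -0.3, -1.8]
finger_gap: 0.0098
grasp_force: 30.0
```

Call:
send_rows --series '[{"offset": [0,0.0021,-0.0196],"twist": 0},{"offset": [0,0.0039,-0.0194],"twist": 0},{"offset": [0,0,0],"twist": 0}]'

```text
time: 19.35
tool_pos: [0.4637, -0.0662, 0.086]
ee_rot: [0.678, 0.735, -0.0, 0.0]
force: [-0.9, -2.3, -3.8]
finger_gap: 0.0101
grasp_force: 30.0
```

Call:
send_rows --series '[{"offset": [0,0.0056,-0.0189],"twist": 0},{"offset": [0,0.0073,-0.0183],"twist": 0},{"offset": [0,0.009,-0.0176],"twist": 0},{"offset": [0,0.0106,-0.0167],"twist": 0},{"offset": [0,0.012,-0.0156],"twist": 0},{"offset": [0,0.0134,-0.0145],"twist": 0},{"offset": [0,0.0147,-0.0132],"twist": 0},{"offset": [0,0.0158,-0.0118],"twist": 0}]'

```text
time: 20.15
tool_pos: [0.5452, -0.0592, 0.2113]
ee_rot: [0.678, 0.735, -0.005, -0.006]
force: [-10.3, -1.7, 8.6]
finger_gap: 0.0101
grasp_force: 30.0
```

Call:
send_rows --series '[{"offset": [0,0.0168,-0.0103],"twist": 0},{"offset": [0,0.0177,-0.0087],"twist": 0},{"offset": [0,0.0184,-0.007],"twist": 0},{"offset": [0,0.019,-0.0053],"twist": 0},{"offset": [0,0.0194,-0.0036],"twist": 0},{"offset": [0,0.0197,-0.0018],"twist": 0},{"offset": [0,0.0197,0],"twist": 0},{"offset": [0,0.0197,0.0018],"twist": 0},{"offset": [0,0,0],"twist": 0}]'

```text
time: 21.05
tool_pos: [0.7052, -0.0455, 0.2455]
ee_rot: [0.678, 0.735, 0.002, 0.001]
force: [1.7, 3.2, 3.3]
finger_gap: 0.0096
grasp_force: 30.0
```

Call:
send_rows --series '[{"offset": [0,0,0],"twist": 0},{"offset": [0,0,0],"twist": 0},{"offset": [0,0,0],"twist": 0},{"offset": [0,0,-0.03],"twist": 0},{"offset": [0,0,-0.04],"twist": 0},{"offset": [0,0,-0.03],"twist": 0},{"offset": [0,-0.045,0],"twist": 0},{"offset": [0,-0.045,0],"twist": 0},{"offset": [0,-0.045,0],"twist": 0},{"offset": [0,-0.045,0],"twist": 0}]' --claw 150

```text
time: 22.05
tool_pos: [0.5198, -0.0621, 0.3463]
ee_rot: [0.679, 0.735, -0.001, -0.0]
force: [-0.8, 0.1, 0.3]
finger_gap: 0.036
grasp_force: 0.0
```

Call:
send_rows --series '[{"offset": [0,0,0],"twist": 0.131},{"offset": [0,0,0],"twist": 0.131},{"offset": [0,0,0],"twist": 0.131},{"offset": [0,0,0],"twist": 0.131},{"offset": [0,0,0],"twist": 0.131},{"offset": [0,0,0],"twist": 0.131},{"offset": [0,0,0],"twist": 0.131},{"offset": [0,0,0],"twist": 0.131},{"offset": [0,0,0],"twist": 0.131},{"offset": [0,0,0],"twist": 0.131}]' --claw 0

```text
time: 23.05
tool_pos: [0.5215, -0.0621, 0.3465]
ee_rot: [0.986, 0.166, -0.001, 0.0]
force: [-0.2, -0.0, 0.5]
finger_gap: 0.0867
grasp_force: 0.0
```

Call:
send_rows --series '[{"offset": [0,0,0],"twist": 0.131},{"offset": [0,0,0],"twist": 0.131},{"offset": [0,0,0],"twist": 0}]'

```text
time: 23.35
tool_pos: [0.5217, -0.062, 0.3465]
ee_rot: [0.999, 0.039, -0.0, 0.0]
force: [-0.0, 0.5, -0.5]
finger_gap: 0.087
grasp_force: 0.0
```

Run:
```python
from h import *
np.set_printoptions(precision=4,suppress=True)
im,d,K,T=shot('wrist','w6.png'); W=cloud(d,K,T)
for n in ['level','charger']:
    for r in ctrl.silhouettes(n,'wrist')[:3]:
        w=W[r['mask']];w=w[~np.isnan(w[:,0])]
        print(n,round(r['p'],2),np.array(r['bbox']).astype(int),np.median(w,0),np.percentile(w,2,0),np.percentile(w,98,0))
plan()
```

```text
level 0.55 [245 105 290 182] [0.5909 0.0085 0.0684] [ 0.543  -0.0144  0.0103] [0.6352 0.0357 0.076 ]
charger 0.81 [337 101 388 176] [ 0.6033 -0.1221  0.035 ] [ 0.5538 -0.1592  0.017 ] [ 0.6502 -0.0872  0.0563]
charger 0.27 [379   0 445  30] [ 0.7014 -0.1259  0.225 ] [ 0.6963 -0.1498  0.1986] [ 0.7081 -0.102   0.2411]
at [ 0.5221 -0.0618  0.3466] yaw 0.0804 q6 1.16 t 23.5
```

View pics/w6.png

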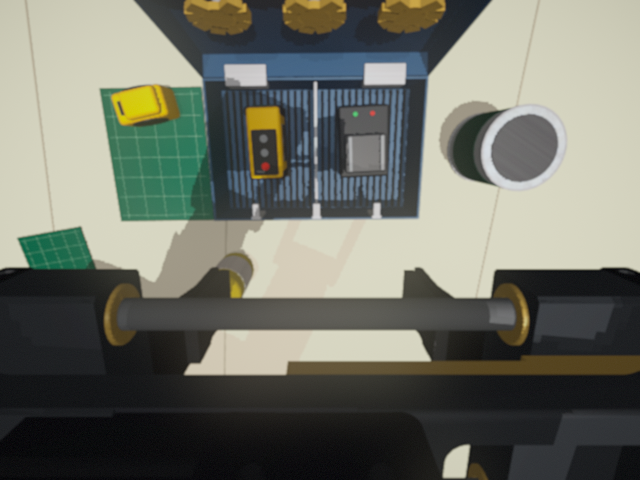

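Run:
```python
from h import *
np.set_printoptions(precision=4,suppress=True)
im,d,K,T=shot('wrist'); W=cloud(d,K,T)
m=(W[...,2]>.061)&(W[...,2]<.084)&(abs(W[...,0]-.59)<.065)&(abs(W[...,1]-.0085)<.045)
p=W[m]; print(m.sum(),np.median(p,0),cv2.minAreaRect((p[:,:2]*1000).astype(np.float32)))
g=im.astype(int)
mm=(g[...,1]>g[...,0]+15)&(g[...,1]>g[...,2]+5)&(abs(W[...,2])<.015)&(abs(W[...,0]-.55)<.14)&(abs(W[...,1]-.18)<.1)
print('mat',mm.sum(),cv2.minAreaRect((W[mm][:,:2]*1000).astype(np.float32)))
tm=(abs(W[...,2]-.055)<.02)&(abs(W[...,0]-.6)<.08)&(abs(W[...,1]-.2)<.07)
print('tape',W[tm].min(0),W[tm].max(0))
w=(abs(W[...,2]-.083)<.006)&(abs(W[...,0]-.55)<.14)&(abs(W[...,1]+.05)<.16); print('rim',cv2.minAreaRect((W[w][:,:2]*1000).astype(np.float32)))
```

```text
2597 [0.591  0.0114 0.069 ] ((599.200439453125, 14.562854766845703), (120.23767852783203, 55.984947204589844), 10.50524616241455)
mat 10624 ((555.0128173828125, 182.79660034179688), (198.83969116210938, 150.93887329101562), 4.936285972595215)
tape [0.5971 0.1463 0.035 ] [0.6532 0.2203 0.0711]
rim ((560.4791870117188, -58.823822021484375), (281.179443359375, 280.43133544921875), 4.8808207511901855)
```

Run:
```python
from h import *
np.set_printoptions(precision=4,suppress=True)
im,d,K,T=shot('wrist'); W=cloud(d,K,T); g=im.astype(int)
v,u=np.mgrid[:480,:640]; ray=np.stack([(u-K[0,2])/K[0,0],(v-K[1,2])/K[1,1],1+0*u],-1)@T[:3,:3].T
X=T[:3,3]+ray*((.068-T[2,3])/ray[...,2])[...,None]
m=((W[...,2]>.062)&(W[...,2]<.084)&(abs(X[...,0]-.59)<.07)&(abs(X[...,1]-.0085)<.045)).astype(np.uint8)
m=cv2.morphologyEx(m,cv2.MORPH_OPEN,np.ones((9,9)))
n,l,st,_=cv2.connectedComponentsWithStats(m); i=1+np.argmax(st[1:,4]); m=l==i
p=X[m][:,:2]; print(st[i],p.mean(0),cv2.minAreaRect((p*1000).astype(np.float32)))
e,V=np.linalg.eigh(np.cov(p.T)); print('yaw',np.arctan(V[1,1]/V[0,1]),np.sqrt(e*12))
a=np.arctan(V[1,1]/V[0,1]); c=p.mean(0)
plan((c[0],c[1],.11,.0804),(c[0],c[1],.11,a),(c[0],c[1],.002,a))
```

```text
[ 246  106   39   74 2430] [0.5903 0.0116] ((588.60986328125, 12.017009735107422), (95.02969360351562, 46.508033752441406), 6.110501766204834)
yaw 0.12165839993472996 [0.0454 0.0956]
at [ 0.5224 -0.0617  0.3465] yaw 0.0799 q6 1.161 t 23.6
move 6 x [ 0.0123 -0.0113  0.0394] tot [ 0.0736 -0.0677  0.2365] | then twist 1 x -0.0005
move 0 x [ 0.  0. -0.] tot [ 0.  0. -0.] | then twist 1 x -0.0413
move 3 x [0.    0.    0.036] tot [0.    0.    0.108] | then twist 0 x 0.0
```

Call:
send_rows --series '[{"offset": [0.0365,-0.034,0],"twist": 0},{"offset": [0.0365,-0.034,0],"twist": 0},{"offset": [0,0,0],"twist": -0.1326},{"offset": [0,0,0],"twist": -0.1326},{"offset": [0,0,0],"twist": -0.1326},{"offset": [0,0,0],"twist": -0.1326},{"offset": [0,0,0],"twist": -0.1326},{"offset": [0,0,0],"twist": -0.1326},{"offset": [0,0,0],"twist": -0.1326},{"offset": [0,0,0],"twist": -0.1326}]' --claw 50

```text
time: 24.6
tool_pos: [0.59, 0.0119, 0.3465]
ee_rot: [0.84, 0.542, -0.0, -0.0]
force: [0.5, -0.6, 0.8]
finger_gap: 0.0698
grasp_force: 0.0
```

Call:
send_rows --series '[{"offset": [0,0,0],"twist": -0.1326},{"offset": [0,0,0],"twist": -0.1326},{"offset": [0,0,0],"twist": -0.1326},{"offset": [0,0,0],"twist": -0.1326},{"offset": [0,0,0],"twist": -0.1326},{"offset": [0,0,0],"twist": -0.1326},{"offset": [0,0,0],"twist": -0.1326},{"offset": [0,0,0],"twist": -0.1326}]'

```text
time: 25.4
tool_pos: [0.59, 0.0119, 0.3464]
ee_rot: [0.451, 0.893, -0.0, -0.0]
force: [-0.5, 0.4, 0.1]
finger_gap: 0.0702
grasp_force: 0.0
```

Call:
send_rows --series '[{"offset": [0,0,0],"twist": -0.1326},{"offset": [0,0,0],"twist": -0.1326},{"offset": [0,0,0],"twist": -0.1326},{"offset": [0,0,0],"twist": -0.1326},{"offset": [0,0,0],"twist": -0.1326},{"offset": [0,0,0],"twist": -0.1326},{"offset": [0,0,0],"twist": -0.1326},{"offset": [0,0,0],"twist": -0.1326},{"offset": [0,0,0],"twist": 0},{"offset": [0,0,0],"twist": 0}]'

```text
time: 26.4
tool_pos: [0.59, 0.012, 0.3465]
ee_rot: [-0.059, 0.998, 0.0, -0.0]
force: [0.3, -0.6, -0.4]
finger_gap: 0.0698
grasp_force: 0.0
```

Run:
```python
from h import *
plan((.5895,.0118,.15,3.263),(.5895,.0118,.002,3.263))
```

```text
at [0.59   0.012  0.3465] yaw -3.0244 q6 -1.857 t 26.4
move 5 x [ 0.0001 -0.      0.0393] tot [ 6.000e-04 -1.000e-04  1.965e-01] | then twist 45 x -0.1397
move 4 x [-0.     0.     0.037] tot [-0.     0.     0.148] | then twist 0 x 0.0
```

Call:
send_rows --series '[{"offset": [0,0,0.042],"twist": 0},{"offset": [0,0,0.042],"twist": 0},{"offset": [0,0,0.042],"twist": 0},{"offset": [0,0,0.042],"twist": 0},{"offset": [0,0,0.042],"twist": 0},{"offset": [0,0,0.03],"twist": 0},{"offset": [0,0,0.025],"twist": 0},{"offset": [0,0,0],"twist": 0}]'

```text
time: 27.2
tool_pos: [0.587, 0.0124, 0.078]
ee_rot: [-0.059, 0.998, 0.001, -0.004]
force: [-0.3, -0.8, -0.2]
finger_gap: 0.0701
grasp_force: 0.0
```

Run:
```python
from h import *
np.set_printoptions(precision=4,suppress=True)
s=ctrl.sense(); im,d,K,T=shot('wrist','w7.png'); W=cloud(d,K,T)
M=R.from_quat(s['ee_rot']).as_matrix(); t=(W-s['tool_pos'])@M
m=(abs(t[...,1])<.033)&(W[...,2]<.08)&(W[...,2]>.06)&(abs(t[...,0])<.065)
p=t[m]; print(len(p),np.percentile(p,[1,50,99],0)); plan()
```

```text
8231 [[-0.0274 -0.0221  0.0019]
 [ 0.0135  0.0008  0.0047]
 [ 0.0459  0.0233  0.0153]]
at [0.5888 0.0122 0.0801] yaw -3.0235 q6 -1.858 t 27.25
```

View pics/w7.png

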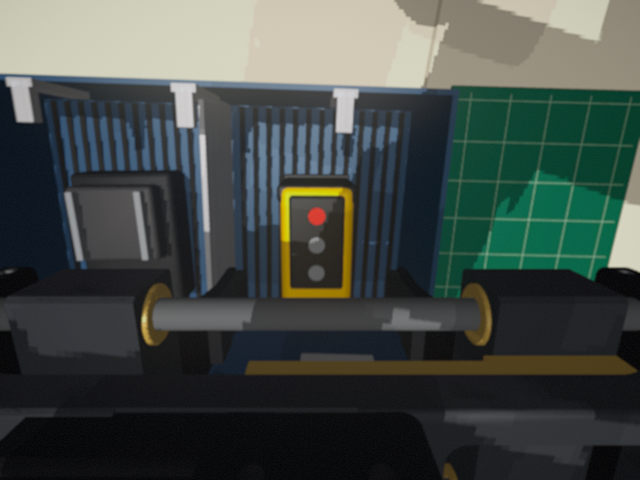

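Call:
send_rows --series '[{"offset": [0,0,0.025],"twist": 0},{"offset": [0,0,0.025],"twist": 0},{"offset": [0,0,0.02],"twist": 0},{"offset": [0,0,0.009],"twist": 0},{"offset": [0,0,0],"twist": 0}]'

```text
time: 27.75
tool_pos: [0.5905, 0.0119, 0.0029]
ee_rot: [-0.059, 0.998, -0.0, 0.0]
force: [-0.4, -1.1, 0.7]
finger_gap: 0.0697
grasp_force: 0.0
```

Call:
send_rows --series '[{"offset": [0,0,0],"twist": 0},{"offset": [0,0,0],"twist": 0},{"offset": [0,0,0],"twist": 0},{"offset": [0,0,0],"twist": 0},{"offset": [0,0,0],"twist": 0},{"offset": [0,0,0],"twist": 0}]' --claw 220 --grip_force 40

```text
time: 28.35
tool_pos: [0.5905, 0.0123, 0.0034]
ee_rot: [-0.059, 0.998, 0.0, 0.001]
force: [-0.2, 2.4, 7.4]
finger_gap: 0.0456
grasp_force: 40.0
```

Call:
send_rows --series '[{"offset": [0,0,-0.01],"twist": 0},{"offset": [0,0,-0.02],"twist": 0},{"offset": [0,0,-0.03],"twist": 0},{"offset": [0,0,-0.03],"twist": 0},{"offset": [0,0,-0.025],"twist": 0},{"offset": [0,0,-0.01],"twist": 0},{"offset": [0,0,0],"twist": 0},{"offset": [0,0,0],"twist": 0}]'

```text
time: 29.15
tool_pos: [0.5887, 0.0121, 0.1262]
ee_rot: [-0.06, 0.998, 0.0, -0.002]
force: [-0.7, 0.9, -6.2]
finger_gap: 0.0456
grasp_force: 40.0
```

Run:
```python
from h import *
plan((.52,.184,.13,-3.0235))
print(ctrl.sense()['force'],ctrl.sense()['finger_gap'])
```

```text
at [0.5887 0.0121 0.1262] yaw -3.0222 q6 -1.859 t 29.15
move 5 x [ 0.0095  0.0358 -0.0008] tot [ 0.0477  0.1789 -0.0038] | then twist 1 x 0.0013
[-0.72740259  0.8622802  -6.17867852] 0.04559666954352442
```

Call:
send_rows --series '[{"offset": [0.004,0.015,0],"twist": 0},{"offset": [0.008,0.03,0],"twist": 0},{"offset": [0.01,0.0375,0],"twist": 0},{"offset": [0.01,0.0375,0],"twist": 0},{"offset": [0.008,0.03,0],"twist": 0},{"offset": [0.005,0.0195,0],"twist": 0},{"offset": [0.0035,0.0095,0],"twist": 0},{"offset": [0,0,0],"twist": 0},{"offset": [0,0,0],"twist": 0}]'

```text
time: 30.05
tool_pos: [0.5206, 0.1835, 0.1271]
ee_rot: [-0.06, 0.998, -0.0, -0.0]
force: [0.3, 0.0, -4.7]
finger_gap: 0.0456
grasp_force: 40.0
```

Call:
send_rows --series '[{"offset": [0,0,0.015],"twist": 0},{"offset": [0,0,0.025],"twist": 0},{"offset": [0,0,0.025],"twist": 0},{"offset": [0,0,0.02],"twist": 0},{"offset": [0,0,0.015],"twist": 0},{"offset": [0,0,0.01],"twist": 0},{"offset": [0,0,0.005],"twist": 0},{"offset": [0,0,0],"twist": 0},{"offset": [0,0,0],"twist": 0},{"offset": [0,0,0],"twist": 0}]'

```text
time: 31.05
tool_pos: [0.5214, 0.184, 0.0134]
ee_rot: [-0.06, 0.998, 0.0, 0.001]
force: [0.4, -0.1, -5.5]
finger_gap: 0.0457
grasp_force: 40.0
```

Run:
```python
from h import *
plan(); s=ctrl.sense(); print(s['force'])
im,d,K,T=shot('scene','s8.png'); W=cloud(d,K,T)
cv2.imwrite('pics/s8c.png',cv2.resize(im[150:450,200:500,::-1],(600,600)))
```

```text
at [0.5214 0.184  0.0134] yaw -3.0223 q6 -1.553 t 31.05
[ 0.43419029 -0.05461421 -5.48277192]
```

View pics/s8c.png

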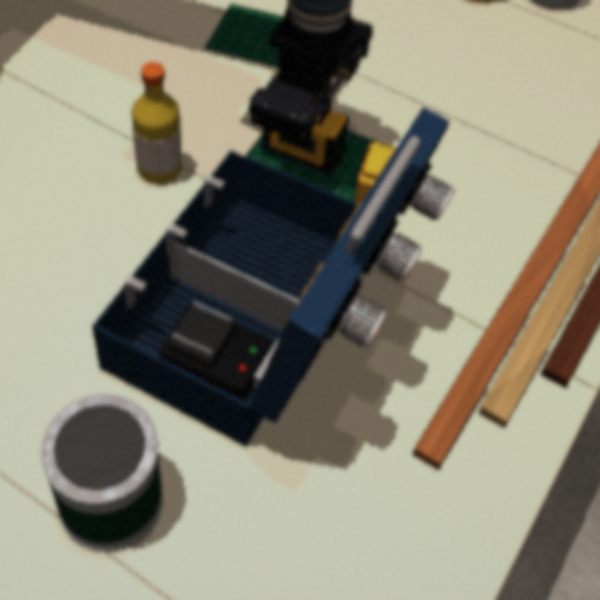

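Call:
send_rows --series '[{"offset": [0,0,0.004],"twist": 0},{"offset": [0,0,0.003],"twist": 0},{"offset": [0,0,0.0015],"twist": 0},{"offset": [0,0,0.001],"twist": 0},{"offset": [0,0,0.001],"twist": 0},{"offset": [0,0,0],"twist": 0},{"offset": [0,0,0],"twist": 0}]'

```text
time: 31.8
tool_pos: [0.5204, 0.1839, 0.0024]
ee_rot: [-0.06, 0.998, -0.0, -0.0]
force: [-1.8, -0.6, 1.3]
finger_gap: 0.0458
grasp_force: 40.0
```

Call:
send_rows --series '[{"offset": [0,0,0],"twist": 0},{"offset": [0,0,0],"twist": 0},{"offset": [0,0,0],"twist": 0},{"offset": [0,0,0],"twist": 0},{"offset": [0,0,0],"twist": 0},{"offset": [0,0,-0.02],"twist": 0},{"offset": [0,0,-0.03],"twist": 0},{"offset": [0,0,-0.04],"twist": 0},{"offset": [0,0,-0.04],"twist": 0},{"offset": [0,0,-0.04],"twist": 0}]' --claw 50

```text
time: 32.8
tool_pos: [0.5202, 0.1839, 0.1735]
ee_rot: [-0.06, 0.998, -0.0, -0.0]
force: [0.6, -0.3, -0.6]
finger_gap: 0.07
grasp_force: 0.0
```

Call:
send_rows --series '[{"offset": [0,0,-0.03],"twist": 0},{"offset": [0,0,0],"twist": 0},{"offset": [0,0,0],"twist": 0},{"offset": [0,0,0],"twist": 0},{"offset": [0,0,0],"twist": 0}]'

```text
time: 33.3
tool_pos: [0.5193, 0.1837, 0.2003]
ee_rot: [-0.06, 0.998, -0.0, -0.002]
force: [0.0, 0.7, 0.1]
finger_gap: 0.0698
grasp_force: 0.0
```

Run:
```python
from h import *
np.set_printoptions(precision=3,suppress=True)
im,d,K,T=shot('wrist','w9.png'); W=cloud(d,K,T)
m=(W[...,2]>.055)&(W[...,2]<.085)&(abs(W[...,0]-.52)<.07)&(abs(W[...,1]-.184)<.05)
p=W[m]; print(len(p),np.percentile(p,[1,50,99],0))
im,d,K,T=shot('scene'); W=cloud(d,K,T)
m=(W[...,2]>.12)&(abs(W[...,0]-.7)<.1)&(abs(W[...,1]+.05)<.17); print('lid',np.percentile(W[m],[1,50,99],0))
m=(W[...,2]>.055)&(W[...,2]<.09)&(abs(W[...,0]-.52)<.07)&(abs(W[...,1]-.184)<.05); print('lvl',np.percentile(W[m],[1,50,99],0))
for n in ['tape','glue','tin']:
    r=ctrl.silhouettes(n,'scene')[0]; w=W[r['mask']]; w=w[~np.isnan(w[:,0])]; print(n,r['p'],np.median(w,0))
plan()
```

```text
4442 [[0.471 0.158 0.062]
 [0.515 0.184 0.068]
 [0.565 0.21  0.075]]
lid [[ 0.695 -0.187  0.128]
 [ 0.727 -0.095  0.256]
 [ 0.767  0.087  0.3  ]]
lvl [[0.473 0.155 0.055]
 [0.524 0.175 0.067]
 [0.567 0.207 0.076]]
tape 0.72 [0.622 0.164 0.065]
glue 0.74 [0.394 0.046 0.091]
tin 0.76 [ 0.62  -0.32   0.115]
at [0.52  0.184 0.201] yaw -3.0222 q6 -1.553 t 33.55
```

```bash
python3 -c "
from rig import ctrl
print(ctrl.sign_off())"
```

```text
the job is handed in; nothing more can be done
None
```

I handed the job in at about 34 s: dials at 7-2-4, lid open on its own, laser level upright on the larger mat, charger still in the safe, and the tape measure, glue and tin standing where they were.

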